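# Sort drawer latches by spring

## Robot

A 6-joint arm with a two-finger parallel gripper is mounted at the origin on a cart in front of the work surface, level with it; the furniture and walls round the work are solid. World frame = base frame: x ahead of the robot, y to its left, z up, the work surface at z = 0. Lengths are in m, angles in degrees, forces in N, time in s.
With the tool pointing down it reaches from about 0.25 to 0.725 m from the base axis. Payload 9.7 kg.
Tool frame: the origin (TCP) lies at the very end of the fingers, on their centre line; the grasp point (between the pads) lies 19 mm behind it; z points along the fingers, y is the line along which they close (so a half turn about z gives the same grasp; the last joint's range is limited). The gripper opens to 85 mm and grips with 20 to 120 N. Pads are 22 mm wide; open, the fingers measure 114 mm over their backs; the gripper's body (76 mm by 85 mm) begins 54 mm behind the grasp point. The pads swing forward as they close: fully open they stand 13 mm farther back than shut.
Start: joints at [65.89, 4.979, 10.078, 95.1, 0, 90], TCP at [0.225, 0.502, 0.201] pointing down, gripper open.
Joint ranges: [-179.16, 179.16], [-48.56, 103.87], [-65.8, 70.77], [-126.05, 130.52], [-82.76, 87.17], [-180, 180]. Speed limits (degrees/s): [127.2, 127.2, 147.25, 180, 180, 180].

## Interface

Orientations are given as [roll, pitch, yaw] about the fixed x, y, z axes, in that order (R = Rz(yaw) Ry(pitch) Rx(roll)).
In Python, from cell import env gives the robot as it stands.
- The arm moves only by the shell command python3 -m creep 'ROWS' [FORCE]. ROWS is a JSON object of lists of equal length, an entry for each row: "angular": the turn, a rotation vector about the world's x, y, z in units of 6 degrees (1.0 is 6 degrees), a list of three; "delta_pos": the shift along the world's x, y, z in units of 40 mm (1.0 is 40 mm), a list of three; "claw": the finger opening in mm, from 0 to 85.4. A call has 1 to 20 rows; each row shifts and turns the commanded pose from where the row before left it; what a row does not reach is not made up. A row lasts 1/12 s, in which the tool goes at most 41.7 mm and 7.16 degrees, less where a joint would pass 70% of its speed; a pose out of reach is approached as far as the arm can. A call is refused whole if a number of a shift passes 1 or a number of a turn 1, either way. A call with a gripper value outside its range is refused whole. The fingers move at their own pace and stop on an object; FORCE is the grip in N (left out, the last holds). Time passes only in rows, so rows that do not move let the fingers close. It gives the time, the measured TCP pose, the force, the opening and the grip force at its end, in the units of the state.
- env.read_state(): the state, without advancing time (a new reading comes with each control period).
- env.get_image(name): name is "scene" or "side" or "wrist"; returns a dict with "frame" (384x512x3 uint8, red, green, blue), "z_map" (384x512 float32, m along the optical axis (not along the pixel's ray), 0 where there is no reading), "fx", "fy", "cx", "cy" (pixels), "R" (3x3) and "t" (3): a world point X has camera coordinates R X + t. Camera axes: x right, y down, z forward; pixel columns grow to the right and rows downward; lengths in m; the calibration is good to about 2 mm. A picture is of the moment at which its call begins.
- env.close_job(): hands the job in; it is judged then, once.
The state is a dict: "time": time; "qpos": joint angles; "dq": joint speeds; "joint_torque": joint torques, N m; "ee_pos": TCP position; "tool_rot": TCP orientation; "ft_force": force on the tool from outside, world axes, zero at the start; "torque": the same for the moment, N m; "width": finger opening in m; "grasp_force": force on a finger pad.
Only numpy, scipy, OpenCV 4.12 (cv2) and the standard library are available. Lean on these libraries where they do the work, as an engineer would, in place of code of your own. Each camera call takes 0.05 s, during which the arm holds its last target. There are 200 camera calls.

## Task

Sort the three push latches for the nightstand by feel: pick one up, press its plunger at least halfway in against the steel plate to feel the spring, and lay it in the blue tray if it is firm or in the red tray if it is worn and weak, before you test the next one in the same way. Every latch has to be tested against the plate. Leave the drawer knob and the corner bracket where they stand.

Things in the scene. Friction and masses are not known exactly. Their poses are not given: they have to be found in the camera images.
- latch_1: push latch, looks like the other two: white plastic block 56 long (its x) x 22 x 22 mm with a round grey sprung plunger (12 mm across, black tip) standing 18 mm out of its +x end, 11 mm above the underside; 0.07 kg. Origin: centre of the block's underside, so the plunger's tip is 46 mm along +x. At the start it lies flat on the table, plunger away from the robot, yaw within 0.35
- latch_2: push latch, looks like the other two: white plastic block 56 long (its x) x 22 x 22 mm with a round grey sprung plunger (12 mm across, black tip) standing 18 mm out of its +x end, 11 mm above the underside; 0.07 kg. Origin: centre of the block's underside, so the plunger's tip is 46 mm along +x. At the start it lies flat on the table, plunger away from the robot, yaw within 0.35
- latch_3: push latch, looks like the other two: white plastic block 56 long (its x) x 22 x 22 mm with a round grey sprung plunger (12 mm across, black tip) standing 18 mm out of its +x end, 11 mm above the underside; 0.07 kg. Origin: centre of the block's underside, so the plunger's tip is 46 mm along +x. At the start it lies flat on the table, plunger away from the robot, yaw within 0.35
- latch_1_plunger (a joint): travel of the plunger of latch_1 into its block, in m: 0 fully out, 0.012 fully in; springs back. Its spring is either firm (1.2 N per mm, 9.6 N when 7 mm in) or worn (0.35 N per mm, 2.8 N when 7 mm in), both with 1 mm of preload; at least one latch of each kind is there; which is which cannot be seen
- latch_2_plunger (a joint): travel of the plunger of latch_2 into its block, in m: 0 fully out, 0.012 fully in; springs back. Its spring is either firm (1.2 N per mm, 9.6 N when 7 mm in) or worn (0.35 N per mm, 2.8 N when 7 mm in), both with 1 mm of preload; at least one latch of each kind is there; which is which cannot be seen
- latch_3_plunger (a joint): travel of the plunger of latch_3 into its block, in m: 0 fully out, 0.012 fully in; springs back. Its spring is either firm (1.2 N per mm, 9.6 N when 7 mm in) or worn (0.35 N per mm, 2.8 N when 7 mm in), both with 1 mm of preload; at least one latch of each kind is there; which is which cannot be seen
- test_plate: upright bare steel plate 84 mm wide (y), 66 mm high and 8 mm thick, on a grey foot that reaches 50 mm back behind its face, fixed to the table. Origin: at table height under the middle of its front face; the front face is the plane x = 0 of this frame and looks along -x, towards the robot
- plate_face (a point): the middle of the steel plate's front face, 36 mm above the table; axes as test_plate
- tray_blue: blue plastic tray, open at the top, fixed to the table, 130 (x) x 120 (y) x 25 mm high, walls 4 mm thick, inner floor 9 mm above the table. Origin: centre of its underside. For the firm latches. It may stand on the left or the right
- tray_red: red plastic tray, open at the top, fixed to the table, 130 (x) x 120 (y) x 25 mm high, walls 4 mm thick, inner floor 9 mm above the table. Origin: centre of its underside. For the worn latches. It may stand on the left or the right
- knob_a: bystander: white drawer knob, 30 mm across and 28 mm high, standing loose on the left near the plate; origin at the centre of its underside
- bracket_a: bystander: zinc corner bracket 22 x 45 x 45 mm, standing loose on the right near the plate; origin at the centre of its underside
Mind the look-alikes: they are no part of the job. What is shaped like the latch_1 but purple is not meant.

How it is judged:
By the outcome, as a careful person would: the job done as asked, in the order asked, and still so for the second after the job is handed in, with the robot touching nothing.
It also fails if it takes over 72 s, if anything falls off the work surface, if the arm or the gripper's body presses on something with over 40 N, if the wrist force passes 120 N, or if a joint passes its speed limit or range.

## Working session

There is one attempt and no reset: what is moved stays moved. The work goes in short steps, Python scripts to look and compute and a shell command to move; the robot and the scene stay as the last step left them, time stands still between calls to the robot, and variables do not carry over. Pictures are saved under pics/ and viewed, at most 10 in all, crops included, and the job is handed in when it is done.

```bash
mkdir -p pics; ls
python3 - <<'E'
from cell import env
import cv2,numpy as np
ims=[]
for n in("scene","side"):
    d=env.get_image(n); np.savez(f"{n}.npz",**d); cv2.imwrite(f"pics/{n}0.png",d["frame"][:,:,::-1])
    print(n,-d["R"].T@d["t"],d["R"][2])
s=env.read_state(); print(s)
E
```

```text
pics
scene [ 0.15818982 -0.63866016  0.50152866] [ 0.41522813  0.7612347  -0.49810374]
side [0.46769027 0.84666611 0.3959316 ] [ 0.07002424 -0.92232832 -0.38000932]
{'time': 0.1, 'qpos': array([ 6.58871047e+01,  5.00917188e+00,  1.00382355e+01,  9.50999239e+01,
       -4.03711467e-04,  9.00020511e+01]), 'dq': array([-0.0576284 , -0.04305849,  0.14781906,  0.0281831 ,  0.0099451 ,
       -0.04010751]), 'joint_torque': array([ 7.91548300e-04, -5.21561337e+01,  4.65652084e+01,  1.61239773e-02,
        4.61434445e-05, -3.87719254e-06]), 'ee_pos': array([0.22459523, 0.50178047, 0.20073546]), 'tool_rot': array([-1.79929140e+02,  4.06247792e-04,  1.55885054e+02]), 'ft_force': array([ 0.05132282, -0.2624269 ,  0.46520239]), 'torque': array([0.00931627, 0.03604376, 0.0080906 ]), 'grasp_force': 0.0, 'width': 0.08526174407457485}
```

View pics/scene0.png

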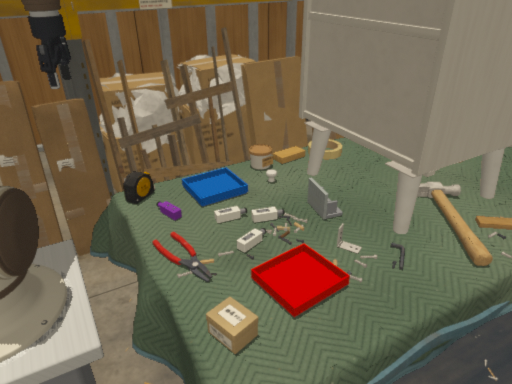

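View pics/side0.png

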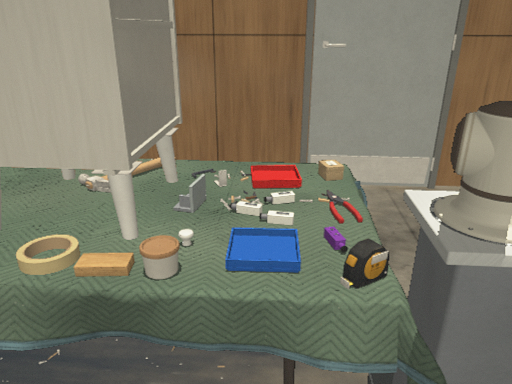

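The scene picture shows three white latches at about (229,214), (265,214) and (250,239), and the purple look-alike at (170,210). The blue tray is at (215,186), the red tray at (300,278), the plate at (322,200), the knob at (271,176) and the bracket at (347,243). The side view agrees: latches at (280,217), (249,208) and (283,198), and purple at (335,238). The three white ones fit the description; purple does not.

```bash
cat > h.py <<'E'
import numpy as np,cv2
def world(d):
    v,u=np.mgrid[:384,:512]; z=d["z_map"]
    P=np.stack([(u-d["cx"])/d["fx"]*z,(v-d["cy"])/d["fy"]*z,z],-1)
    W=(P-d["t"])@d["R"]; W[z==0]=np.nan; return W
def ray(d,uv,h):
    uv=np.atleast_2d(uv).astype(float)
    c=np.c_[(uv[:,0]-d["cx"])/d["fx"],(uv[:,1]-d["cy"])/d["fy"],np.ones(len(uv))]@d["R"]
    C=-d["R"].T@d["t"]; return (C+c*((h-C[2])/c[:,2])[:,None])[:,:2]
def blobs(m,amin):
    n,l,s,c=cv2.connectedComponentsWithStats(m.astype(np.uint8)); 
    return [(l==i,c[i]) for i in range(1,n) if s[i,4]>=amin]
E
python3 - <<'E'
from h import *
for n in("scene","side"):
    d=dict(np.load(n+".npz")); f=d["frame"]; W=world(d); hsv=cv2.cvtColor(f,cv2.COLOR_RGB2HSV)
    H,S,V=hsv[...,0],hsv[...,1],hsv[...,2]
    X,Y,Z=W[...,0],W[...,1],W[...,2]
    box=(X>.2)&(X<.85)&(abs(Y)<.5)
    def rep(nm,m,a,h=None):
        for b,c in blobs(m&box,a):
            v,u=np.nonzero(b)
            p=W[b][:,:2] if h is None else ray(d,np.c_[u,v],h)
            r=cv2.minAreaRect((p*1000).astype(np.float32))
            print(n,nm,c.round(),"rect",np.round(r[0],1),np.round(r[1],1),round(r[2],1),"z",np.nanmin(Z[b]).round(3),np.nanmax(Z[b]).round(3),"x",np.nanpercentile(X[b],[2,98]).round(3),"y",np.nanpercentile(Y[b],[2,98]).round(3))
    rep("white",(S<50)&(V>150)&(Z>.018)&(Z<.032),25,.022)
    rep("blue",(H>100)&(H<125)&(S>150)&(Z>.019),80)
    rep("red",((H<6)|(H>174))&(S>180)&(Z>.019)&(Z<.04),80)
    rep("grey",(S<70)&(Z>.033)&(Z<.08)&(X<.78),25)
f=np.load("scene.npz")["frame"]
cv2.imwrite("pics/crop.png",cv2.resize(f[160:300,140:380,::-1],None,fx=3.3,fy=3.3,interpolation=cv2.INTER_CUBIC))
E
```

```text
scene white [271. 172.] rect [654.7 173.2] [29.6 26.7] 59.5 z 0.023 0.031 x [0.639 0.662] y [0.155 0.178]
scene white [227. 211.] rect [469.5  58.1] [28.4 55.7] 83.3 z 0.018 0.025 x [0.443 0.495] y [0.047 0.071]
scene white [264. 211.] rect [541.5  15.6] [28.3 56.5] 74.9 z 0.018 0.025 x [0.515 0.568] y [0.002 0.031]
scene white [403. 224.] rect [ 770.  -174.3] [20.3 10.1] 42.8 z 0.02 0.032 x [0.761 0.77 ] y [-0.181 -0.174]
scene white [249. 237.] rect [465.9 -52.5] [59.6 23.9] 19.8 z 0.018 0.026 x [0.44  0.493] y [-0.068 -0.036]
scene blue [215. 184.] rect [499.1 195.8] [131.5 123.8] 2.0 z 0.019 0.029 x [0.433 0.563] y [0.135 0.257]
scene red [300. 277.] rect [ 489.9 -196.3] [131.9 121.3] 7.3 z 0.019 0.028 x [0.42  0.558] y [-0.262 -0.133]
scene grey [315. 157.] rect [766.  138.3] [16.8 41.5] 23.7 z 0.034 0.08 x [0.758 0.779] y [0.122 0.152]
scene grey [259. 157.] rect [662.8 246.3] [21.6 56.3] 60.0 z 0.033 0.044 x [0.643 0.692] y [0.235 0.269]
scene grey [131. 182.] rect [309.9 253. ] [45.6 40.2] 38.6 z 0.033 0.069 x [0.289 0.33 ] y [0.227 0.269]
scene grey [319. 193.] rect [678.2 -
[... 1496 characters left out ...]
7] [35.8 12.2] 51.8 z 0.033 0.079 x [0.76  0.779] y [-0.166 -0.141]
side grey [331. 162.] rect [ 333.5 -244.5] [25.9 39.2] 19.4 z 0.037 0.041 x [0.32  0.346] y [-0.261 -0.227]
side grey [221. 172.] rect [ 627.7 -139.9] [21.2  7.4] 28.3 z 0.033 0.045 x [0.62  0.637] y [-0.147 -0.136]
side grey [195. 187.] rect [666.4  -9.8] [85.1 35.3] 58.8 z 0.033 0.066 x [0.657 0.698] y [-0.049  0.03 ]
side grey [128. 212.] rect [767.1 151.7] [33.4 12.6] 54.4 z 0.033 0.08 x [0.76  0.779] y [0.139 0.163]
side grey [367. 253.] rect [324.3 263. ] [70.3 39.6] 35.8 z 0.033 0.066 x [0.294 0.353] y [0.246 0.29 ]
side grey [159. 259.] rect [668.8 284.2] [60.6 26.9] 19.8 z 0.033 0.045 x [0.645 0.698] y [0.269 0.297]
```

View pics/crop.png

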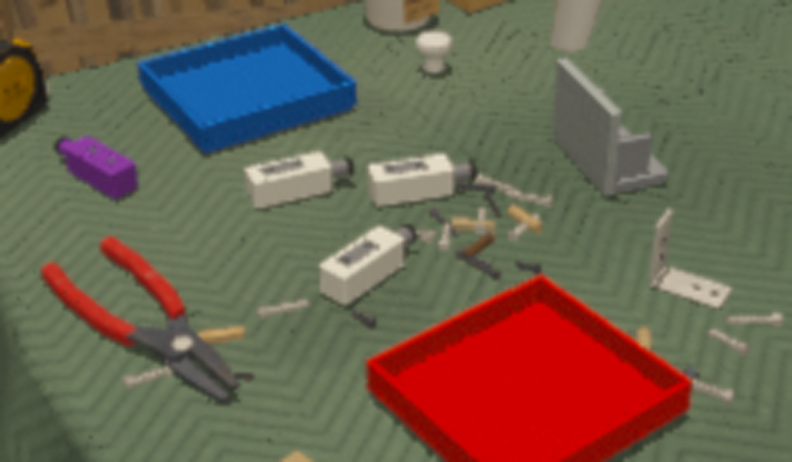

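The enlarged crop confirms it: three white blocks with grey plungers at scene (229,214), (265,214) and (250,239). The purple one at (170,210) is excluded. Now the plate's face.

Run:
```python
from h import *
for n in("scene","side"):
    d=dict(np.load(n+".npz")); W=world(d); X,Y,Z=np.moveaxis(W,-1,0)
    m=(X>.63)&(X<.72)&(Y>-.08)&(Y<.06)&(Z>.012)&(Z<.08)
    q=W[m]
    t=q[q[:,2]>.061]
    print(n,"top rect",cv2.minAreaRect((t[:,:2]*1000).astype(np.float32)))
    if n=="scene":
        f=q[(q[:,2]<.058)]
        # front envelope: min x per y bin
        bins=np.round(f[:,1]/.006).astype(int)
        e=np.array([[f[bins==b][:,1].mean(),np.percentile(f[bins==b][:,0],30),(bins==b).sum()] for b in np.unique(bins) if (bins==b).sum()>5])
        print(e.round(4)); k=np.polyfit(e[1:-1,0],e[1:-1,1],1); print(k,np.degrees(np.arctan(-k[0])))
```

```text
scene top rect ((665.68359375, -13.300056457519531), (80.974853515625, 10.395179748535156), 79.55387115478516)
[[-5.220e-02  6.590e-01  8.500e+01]
 [-4.900e-02  6.610e-01  1.090e+02]
 [-4.170e-02  6.566e-01  2.100e+01]
 [-3.650e-02  6.573e-01  2.200e+01]
 [-3.020e-02  6.584e-01  2.600e+01]
 [-2.420e-02  6.596e-01  2.100e+01]
 [-1.780e-02  6.606e-01  2.500e+01]
 [-1.210e-02  6.617e-01  1.900e+01]
 [-5.800e-03  6.627e-01  2.300e+01]
 [-2.000e-04  6.637e-01  1.900e+01]
 [ 5.900e-03  6.649e-01  2.200e+01]
 [ 1.210e-02  6.660e-01  2.300e+01]
 [ 1.820e-02  6.676e-01  2.000e+01]
 [ 2.370e-02  6.681e-01  1.800e+01]
 [ 2.910e-02  6.694e-01  1.100e+01]]
[0.1472846  0.66394908] -8.378547964042006
side top rect ((666.6015625, -12.19708251953125), (85.74302673339844, 9.705513000488281), 79.8876724243164)
```

```bash
python3 -m creep '{"delta_pos":[[0.5,-0.8,-0.2],[0.5,-0.8,-0.2],[0.5,-0.8,-0.2],[0.5,-0.8,-0.2],[0.5,-0.8,-0.2],[0.5,-0.8,-0.2],[0.5,-0.8,-0.2],[0.5,-0.8,-0.2],[0.5,-0.8,-0.2],[0.5,-0.8,-0.2],[0.5,-0.8,-0.2],[0.5,-0.8,-0.2],[0.5,-0.8,0],[0.5,-0.8,0],[0.5,-0.8,0],[0.5,0,0]],"angular":[[0,0,0.1],[0,0,0.1],[0,0,0.1],[0,0,0.1],[0,0,0.1],[0,0,0.1],[0,0,0.1],[0,0,0.1],[0,0,0.1],[0,0,0.1],[0,0,0.1],[0,0,0.1],[0,0,0.1],[0,0,0.1],[0,0,0.1],[0,0,0]],"claw":[50,50,50,50,50,50,50,50,50,50,50,50,50,50,50,50]}' 60
```

```text
time: 1.43
ee_pos: [0.5452, 0.0171, 0.1051]
tool_rot: [-179.9, -0.0, 164.7]
ft_force: [0.5, 0.7, 0.6]
width: 0.05
grasp_force: 0.0
```

```bash
cat >> h.py <<'E'
def top(d):
    """white tops in a wrist view: centre, long-axis yaw"""
    W=world(d); hsv=cv2.cvtColor(d["frame"],cv2.COLOR_RGB2HSV)
    m=(hsv[...,1]<50)&(hsv[...,2]>140)&(W[...,2]>.018)&(W[...,2]<.028)
    for b,c in blobs(m,150):
        v,u=np.nonzero(b); p=ray(d,np.c_[u,v],.022)*1000
        (x,y),(w,h),a=cv2.minAreaRect(p.astype(np.float32))
        if w<h:a-=90
        print("px",c.round(),"xy",round(x,1),round(y,1),"size",round(w,1),round(h,1),"yaw",round(a,1))
E
python3 - <<'E'
from cell import env
from h import *
d=env.get_image("wrist"); top(d); cv2.imwrite("pics/w1.png",d["frame"][:,:,::-1]); print(env.read_state()["ee_pos"],-d["R"].T@d["t"])
E
```

```text
px [288.  85.] xy 471.0 61.2 size 21.7 56.6 yaw -6.8
px [158. 120.] xy 467.2 -49.1 size 55.3 22.3 yaw 19.5
px [260. 182.] xy 541.5 18.9 size 20.9 55.2 yaw -14.7
px [447. 251.] xy 653.0 170.8 size 30.5 29.0 yaw 74.7
[0.54805815 0.01910281 0.10441318] [0.47655347 0.03677144 0.27755391]
```

View pics/w1.png

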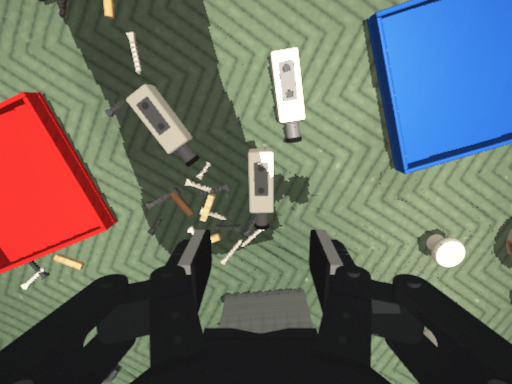

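The wrist view shows latch B at (260,182), with A at (288,85) and C at (158,120), all sharp. I'll grasp B.

```bash
python3 -m creep '{"delta_pos":[[-0.16,0,-0.6],[0,0,-0.6],[0,0,-0.6],[0,0,-0.4],[0,0,-0.2],[0,0,-0.1],[0,0,0],[0,0,0],[0,0,0],[0,0,0],[0,0,0],[0,0,0]],"angular":[[0,0,0.1],[0,0,0],[0,0,0],[0,0,0],[0,0,0],[0,0,0],[0,0,0],[0,0,0],[0,0,0],[0,0,0],[0,0,0],[0,0,0]],"claw":[50,50,50,50,50,50,50,50,10,10,10,10]}' 60
```

```text
time: 2.48
ee_pos: [0.5386, 0.022, 0.0059]
tool_rot: [180.0, 0.0, 165.5]
ft_force: [-0.1, -0.9, 1.0]
width: 0.01
grasp_force: 0.0
```

Run:
```python
from cell import env
from h import *
d=env.get_image("wrist"); top(d); s=env.read_state(); print(s["ee_pos"],s["width"],s["grasp_force"])
e=env.get_image("side")["frame"][150:250,180:340]
cv2.imwrite("pics/w2.png",np.hstack([cv2.resize(d["frame"],(400,300)),cv2.resize(e,(400,300))])[:,:,::-1])
```

```text
px [300.  90.] xy 470.8 61.1 size 21.9 56.4 yaw -6.7
px [ 92. 142.] xy 467.1 -48.4 size 55.1 23.2 yaw 19.2
px [257. 229.] xy 541.2 19.2 size 21.2 56.2 yaw -14.5
[0.5384987  0.02203929 0.00577618] 0.009854232986580377 0.0
```

View pics/w2.png

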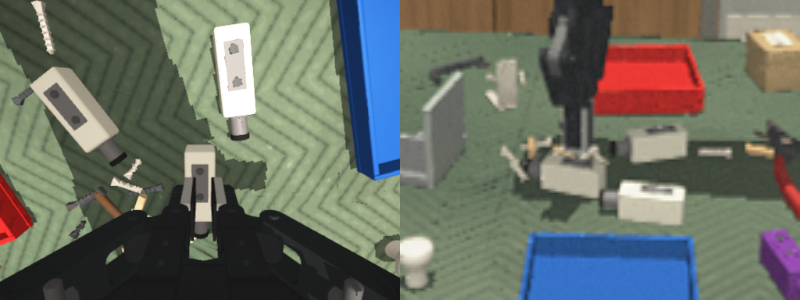

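The left panel shows the fingers shut just above latch B at about (200,190), and the right panel shows them on top of the block at (575,155). They pass over it, so the reported height needs checking against the camera.

Run:
```python
from cell import env
from h import *
for n in("side","scene"):
    d=env.get_image(n); W=world(d); V=cv2.cvtColor(d["frame"],cv2.COLOR_RGB2HSV)[...,2]
    X,Y,Z=np.moveaxis(W,-1,0)
    m=(X>.50)&(X<.60)&(Y>-.03)&(Y<.07)&(Z>.02)&(Z<.1)
    print(n); 
    for z in np.arange(.02,.1,.006):
        k=m&(Z>=z)&(Z<z+.006)
        if k.any(): print(round(z,3),k.sum(),np.percentile(X[k],[2,98]).round(3),np.percentile(Y[k],[2,98]).round(3),V[k].mean().round())
s=env.read_state(); print(s["qpos"],s["tool_rot"],s["joint_torque"].round(1))
```

```text
side
0.02 74 [0.516 0.566] [0.006 0.035] 133.0
0.032 17 [0.527 0.549] [0.017 0.036] 133.0
0.038 23 [0.526 0.548] [0.018 0.039] 92.0
0.044 27 [0.526 0.549] [0.018 0.041] 71.0
0.05 32 [0.526 0.549] [0.017 0.042] 72.0
0.056 31 [0.526 0.549] [0.018 0.043] 71.0
0.062 27 [0.526 0.549] [0.018 0.042] 74.0
0.068 29 [0.525 0.549] [0.01  0.044] 67.0
0.074 15 [0.522 0.55 ] [0.013 0.053] 52.0
0.08 49 [0.518 0.558] [-0.005  0.061] 56.0
0.086 59 [0.517 0.559] [-0.012  0.065] 48.0
0.092 33 [0.516 0.56 ] [-0.016  0.068] 47.0
0.098 19 [0.516 0.558] [-0.017  0.069] 46.0
scene
0.02 149 [0.515 0.567] [0.004 0.031] 133.0
0.032 5 [0.532 0.541] [0.012 0.013] 116.0
0.038 16 [0.525 0.545] [0.008 0.034] 104.0
0.044 33 [0.524 0.54 ] [0.002 0.037] 73.0
0.05 26 [0.524 0.544] [0.002 0.037] 73.0
0.056 29 [0.525 0.545] [0.002 0.034] 68.0
0.062 33 [0.524 0.544] [0.002 0.036] 64.0
0.068 27 [0.524 0.538] [0.002 0.039] 67.0
0.074 6 [0.521 0.53 ] [0.008 0.038] 62.0
0.08 25 [0.517 0.538] [-0.015  0.048] 51.0
0.086 49 [0.516 0.537] [-0.018  0.057] 42.0
0.092 23 [0.515 0.537] [-0.022  0.065] 41.0
0.098 10 [0.516 0.537] [-0.024  0.066] 45.0
[ 2.34273462e+00  4.27882615e+00 -1.23926704e+01  7.33230475e+01
 -2.24112905e-03  1.68535049e+01] [-1.79999437e+02  5.87142151e-03  1.65489230e+02] [  0.  -50.7  46.    0.   -0.    0. ]
```

The real fingertips are at z≈33 mm while 6 mm is reported, so the reported z reads about 27 mm low here. In x and y the two agree. I'll open, correct xy, and descend 22 mm while watching force.

```bash
python3 -m creep '{"delta_pos":[[0.06,-0.07,0],[0,0,0],[0,0,0],[0,0,-0.15],[0,0,-0.15],[0,0,-0.15],[0,0,-0.1],[0,0,0],[0,0,0]],"angular":[[0,0,0],[0,0,0],[0,0,0],[0,0,0],[0,0,0],[0,0,0],[0,0,0],[0,0,0],[0,0,0]],"claw":[50,50,50,50,50,50,50,50,50]}' 60
python3 - <<'E'
from cell import env
from h import *
for n in("side","scene"):
    d=env.get_image(n); W=world(d); V=cv2.cvtColor(d["frame"],cv2.COLOR_RGB2HSV)[...,2]
    X,Y,Z=np.moveaxis(W,-1,0)
    m=(X>.50)&(X<.60)&(Y>-.04)&(Y<.08)&(V<110)
    print(n,[(round(z,3),int((m&(Z>=z)&(Z<z+.004)).sum())) for z in np.arange(.002,.05,.004)])
E
```

```text
time: 3.43
ee_pos: [0.5403, 0.0193, -0.0171]
tool_rot: [-180.0, -0.0, 165.5]
ft_force: [0.1, -0.3, -0.6]
width: 0.0501
grasp_force: 0.0
side [(np.float64(0.002), 17), (np.float64(0.006), 27), (np.float64(0.01), 27), (np.float64(0.014), 33), (np.float64(0.018), 28), (np.float64(0.022), 22), (np.float64(0.026), 26), (np.float64(0.03), 28), (np.float64(0.034), 18), (np.float64(0.038), 23), (np.float64(0.042), 29), (np.float64(0.046), 22)]
scene [(np.float64(0.002), 52), (np.float64(0.006), 29), (np.float64(0.01), 15), (np.float64(0.014), 30), (np.float64(0.018), 24), (np.float64(0.022), 27), (np.float64(0.026), 19), (np.float64(0.03), 22), (np.float64(0.034), 20), (np.float64(0.038), 23), (np.float64(0.042), 27), (np.float64(0.046), 18)]
```

```bash
python3 -m creep '{"delta_pos":[[0.02,0,-0.1],[0,0,0],[0,0,0],[0,0,0],[0,0,0],[0,0,0],[0,0,0]],"angular":[[0,0,0],[0,0,0],[0,0,0],[0,0,0],[0,0,0],[0,0,0],[0,0,0]],"claw":[50,10,10,10,10,10,10]}' 60
```

```text
time: 4.12
ee_pos: [0.5416, 0.0192, -0.0204]
tool_rot: [180.0, 0.0, 165.5]
ft_force: [0.1, 0.7, 2.8]
width: 0.0205
grasp_force: 60.1
```

```bash
python3 -m creep '{"delta_pos":[[0,0,0.3],[0,0,0.33],[0.3,-0.11,0],[0.5,-0.16,0],[0.5,-0.16,0],[0.27,-0.11,0],[0,0,0],[0,0,0],[0,0,0]],"angular":[[0,0,0],[0,0,0],[0,0,0.2],[0,0,0.2],[0,0,0.2],[0,0,0.1],[0,0,0],[0,0,0],[0,0,0]],"claw":[10,10,10,10,10,10,10,10,10]}' 60
python3 - <<'E'
from cell import env
from h import *
s=env.read_state(); print(s["ft_force"],s["ee_pos"])
d=env.get_image("side"); cv2.imwrite("pics/w3.png",cv2.resize(d["frame"][150:250,160:320,::-1],(640,400)))
E
```

```text
time: 4.87
ee_pos: [0.6036, -0.0022, 0.0047]
tool_rot: [-180.0, -0.0, 169.7]
ft_force: [-0.2, -0.1, -0.2]
width: 0.0204
grasp_force: 59.8
[-0.21945082 -0.06490743 -0.17770571] [ 0.60355785 -0.00221774  0.00471012]
```

View pics/w3.png

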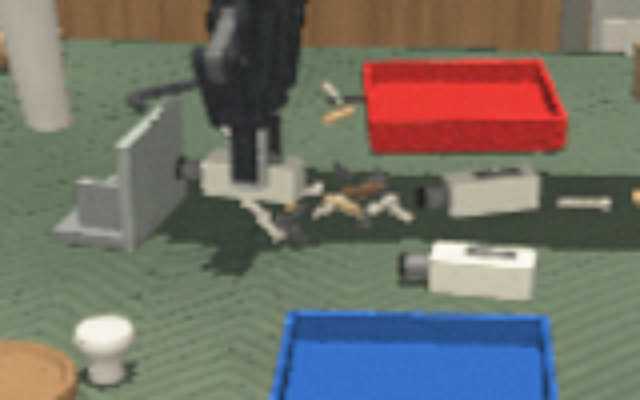

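The latch is held level at about (250,175), with its plunger facing the plate at (185,168) and a small gap left. Pressing in steps.

```bash
python3 -m creep '{"delta_pos":[[0.1,-0.018,0],[0.1,-0.018,0],[0.1,-0.018,0],[0.05,-0.009,0],[0,0,0],[0,0,0]],"angular":[[0,0,0],[0,0,0],[0,0,0],[0,0,0],[0,0,0],[0,0,0]],"claw":[10,10,10,10,10,10]}'; python3 -m creep '{"delta_pos":[[0.05,-0.009,0],[0,0,0],[0,0,0]],"angular":[[0,0,0],[0,0,0],[0,0,0]],"claw":[10,10,10]}'; python3 -m creep '{"delta_pos":[[0.05,-0.009,0],[0,0,0],[0,0,0]],"angular":[[0,0,0],[0,0,0],[0,0,0]],"claw":[10,10,10]}'
```

```text
time: 5.42
ee_pos: [0.6179, -0.0047, 0.0045]
tool_rot: [180.0, -0.1, 169.7]
ft_force: [-5.0, 1.6, 1.5]
width: 0.0206
grasp_force: 60.0
time: 5.67
ee_pos: [0.6195, -0.0051, 0.0044]
tool_rot: [180.0, -0.1, 169.7]
ft_force: [-5.6, 2.3, 2.0]
width: 0.0204
grasp_force: 60.1
time: 5.92
ee_pos: [0.6212, -0.0054, 0.0044]
tool_rot: [180.0, -0.1, 169.7]
ft_force: [-7.0, 2.3, 2.1]
width: 0.0202
grasp_force: 60.2
```

```bash
python3 -m creep '{"delta_pos":[[0.05,-0.009,0],[0.05,-0.009,0],[0,0,0],[0,0,0]],"angular":[[0,0,0],[0,0,0],[0,0,0],[0,0,0]],"claw":[10,10,10,10]}';  python3 -m creep '{"delta_pos":[[0.03,-0.005,0],[0,0,0],[0,0,0]],"angular":[[0,0,0],[0,0,0],[0,0,0]],"claw":[10,10,10]}'
python3 - <<'E'
from cell import env
from h import *
d=env.get_image("scene"); cv2.imwrite("pics/w4.png",cv2.resize(d["frame"][170:250,230:360,::-1],(780,480)))
E
```

```text
time: 6.25
ee_pos: [0.6243, -0.0059, 0.0043]
tool_rot: [180.0, -0.2, 169.7]
ft_force: [-11.9, 2.6, 5.2]
width: 0.0204
grasp_force: 60.4
time: 6.5
ee_pos: [0.6253, -0.0061, 0.0042]
tool_rot: [-180.0, -0.2, 169.7]
ft_force: [-13.5, 3.1, 5.0]
width: 0.0203
grasp_force: 60.4
```

View pics/w4.png

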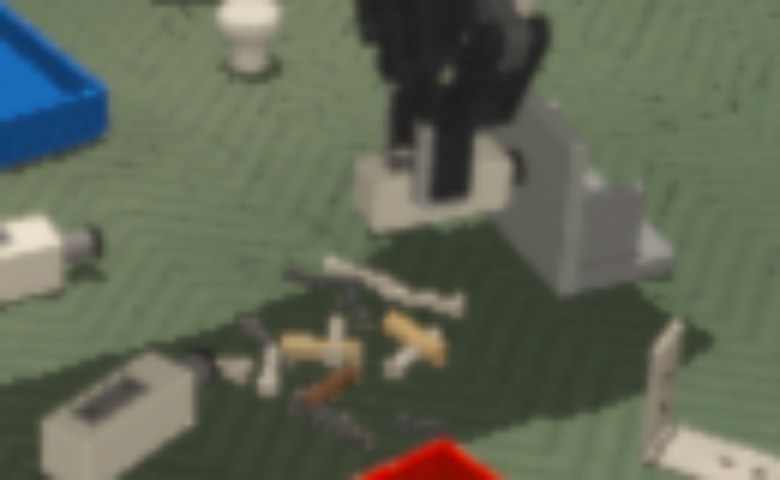

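The picture shows the plunger nearly fully in at (515,165), at about 14 N. A worn spring can reach at most 4.6 N, so B is **firm** and goes in the blue tray.

```bash
python3 -m creep '{"delta_pos":[[-0.5,0.09,0.3],[0,0,0.7],[-0.41,0.78,0],[-0.41,0.78,0],[-0.41,0.78,0],[-0.41,0.78,0],[-0.41,0.78,0],[-0.41,0.78,0],[-0.41,0.78,0],[0,0,0],[0,0,0]],"angular":[[0,0,0],[0,0,0],[0,0,0.3],[0,0,0.3],[0,0,0.3],[0,0,0.3],[0,0,0.3],[0,0,0.3],[0,0,0.2],[0,0,0],[0,0,0]],"claw":[10,10,10,10,10,10,10,10,10,10,10]}'
```

```text
time: 7.47
ee_pos: [0.4923, 0.217, 0.0448]
tool_rot: [180.0, 0.1, -178.1]
ft_force: [0.1, 0.7, -1.0]
width: 0.0202
grasp_force: 59.8
```

```bash
python3 -m creep '{"delta_pos":[[0,0.05,-0.5],[0,0,-0.4],[0,0,-0.2],[0,0,-0.1],[0,0,-0.1],[0,0,0],[0,0,0]],"angular":[[0,0,0],[0,0,0],[0,0,0],[0,0,0],[0,0,0],[0,0,0],[0,0,0]],"claw":[10,10,10,10,10,10,10]}'
```

```text
time: 8.05
ee_pos: [0.4931, 0.2173, -0.0069]
tool_rot: [180.0, 0.0, -178.3]
ft_force: [-0.1, 0.2, 0.5]
width: 0.0202
grasp_force: 59.8
```

```bash
python3 -m creep '{"delta_pos":[[0,0,-0.06],[0,0,-0.04],[0,0,0],[0,0,0],[0,0,0],[0,0,0],[0,0,0.5],[0,0,0.7],[0,0,0.5]],"angular":[[0,0,0],[0,0,0],[0,0,0],[0,0,0],[0,0,0],[0,0,0],[0,0,0],[0,0,0],[0,0,0]],"claw":[10,10,10,32,32,32,32,32,32]}'
python3 - <<'E'
from cell import env
from h import *
d=env.get_image("wrist"); top(d)
d=env.get_image("side"); W=world(d); X,Y,Z=np.moveaxis(W,-1,0); top(d)
m=(X>.44)&(X<.56)&(Y>.15)&(Y<.25)&(Z>.026)&(Z<.045); print(np.percentile(Z[m],[50,99]),np.percentile(X[m],[1,99]),np.percentile(Y[m],[1,99]))
E
```

```text
time: 8.8
ee_pos: [0.4927, 0.2175, 0.0583]
tool_rot: [180.0, 0.0, -178.3]
ft_force: [1.5, 0.6, 1.3]
width: 0.0316
grasp_force: 0.0
px [ 41. 165.] xy 470.3 63.8 size 24.3 57.1 yaw -6.9
px [486. 219.] xy 43.3 55.4 size 41.8 99.4 yaw -35.1
px [265. 252.] xy 495.2 225.4 size 19.8 54.5 yaw -0.1
[0.02935973 0.03145943] [0.46837503 0.52223739] [0.2073283  0.22981403]
```

B rests flat in the blue tray with its top at 31 mm. Next is A.

```bash
python3 -m creep '{"delta_pos":[[-0.1,-0.78,0],[-0.11,-0.78,0],[-0.11,-0.78,0],[-0.11,-0.78,0],[-0.11,-0.78,0],[0,0,-0.6],[0,0,-0.6],[0,0,0],[0,0,0]],"angular":[[0,0,-0.3],[0,0,-0.3],[0,0,-0.3],[0,0,-0.3],[0,0,-0.2],[0,0,0],[0,0,0],[0,0,0],[0,0,0]],"claw":[50,50,50,50,50,50,50,50,50]}'
```

```text
time: 9.65
ee_pos: [0.4699, 0.0613, 0.0076]
tool_rot: [-180.0, -0.2, 173.3]
ft_force: [0.1, 0.3, 0.5]
width: 0.05
grasp_force: 0.0
```

```bash
python3 -m creep '{"delta_pos":[[0.02,0,-0.3],[0,0,-0.3],[0,0,-0.1],[0,0,0],[0,0,0],[0,0,0],[0,0,0],[0,0,0],[0,0,0],[0,0,0]],"angular":[[0,0,0],[0,0,0],[0,0,0],[0,0,0],[0,0,0],[0,0,0],[0,0,0],[0,0,0],[0,0,0],[0,0,0]],"claw":[50,50,50,50,10,10,10,10,10,10]}' 60
```

```text
time: 10.48
ee_pos: [0.4724, 0.0616, -0.0186]
tool_rot: [180.0, 0.1, 173.3]
ft_force: [-0.5, 1.2, 6.6]
width: 0.0197
grasp_force: 59.8
```

```bash
python3 -m creep '{"delta_pos":[[0,0,0.3],[0,0,0.3],[0.66,-0.32,0],[0.66,-0.32,0],[0.66,-0.32,0],[0.66,-0.32,0],[0.66,-0.32,0],[0,0,0],[0,0,0],[0,0,0]],"angular":[[0,0,0],[0,0,0],[0,0,-0.12],[0,0,-0.12],[0,0,-0.12],[0,0,-0.12],[0,0,-0.12],[0,0,0],[0,0,0],[0,0,0]],"claw":[10,10,10,10,10,10,10,10,10,10]}'; python3 -m creep '{"delta_pos":[[0.1,-0.018,0],[0.1,-0.018,0],[0.1,-0.018,0],[0.05,-0.009,0],[0,0,0],[0,0,0]],"angular":[[0,0,0],[0,0,0],[0,0,0],[0,0,0],[0,0,0],[0,0,0]],"claw":[10,10,10,10,10,10]}'; python3 -m creep '{"delta_pos":[[0.05,-0.009,0],[0.05,-0.009,0],[0,0,0],[0,0,0]],"angular":[[0,0,0],[0,0,0],[0,0,0],[0,0,0]],"claw":[10,10,10,10]}'
```

```text
time: 11.32
ee_pos: [0.6036, -0.0026, 0.0049]
tool_rot: [-180.0, -0.0, 169.7]
ft_force: [0.2, -0.1, -0.2]
width: 0.0202
grasp_force: 59.0
time: 11.82
ee_pos: [0.6179, -0.005, 0.0046]
tool_rot: [-180.0, -0.0, 169.7]
ft_force: [-0.5, -0.1, -0.1]
width: 0.0204
grasp_force: 59.0
time: 12.15
ee_pos: [0.6213, -0.0057, 0.0044]
tool_rot: [-180.0, -0.1, 169.7]
ft_force: [-5.0, 1.8, 1.4]
width: 0.0202
grasp_force: 59.2
```

```bash
python3 -m creep '{"delta_pos":[[0.05,-0.009,0],[0.05,-0.009,0],[0,0,0],[0,0,0]],"angular":[[0,0,0],[0,0,0],[0,0,0],[0,0,0]],"claw":[10,10,10,10]}'; python3 -m creep '{"delta_pos":[[0.05,-0.009,0],[0.02,-0.004,0],[0,0,0],[0,0,0]],"angular":[[0,0,0],[0,0,0],[0,0,0],[0,0,0]],"claw":[10,10,10,10]}'
```

```text
time: 12.48
ee_pos: [0.6246, -0.0062, 0.0043]
tool_rot: [-180.0, -0.2, 169.7]
ft_force: [-8.4, 1.4, 3.2]
width: 0.0202
grasp_force: 59.3
time: 12.82
ee_pos: [0.6268, -0.0067, 0.0042]
tool_rot: [-180.0, -0.2, 169.7]
ft_force: [-11.2, 2.8, 3.4]
width: 0.0201
grasp_force: 59.5
```

A is **firm** too, at 11.5 N about 9 mm in. It goes in the blue tray's second slot.

```bash
python3 -m creep '{"delta_pos":[[-0.5,0.09,0.3],[0,0,0.7],[-0.48,0.74,0],[-0.48,0.74,0],[-0.48,0.74,0],[-0.48,0.74,0],[-0.48,0.74,0],[-0.46,0.74,0],[0,0,0],[0,0,0],[0,0,0]],"angular":[[0,0,0],[0,0,0],[0,0,0.33],[0,0,0.33],[0,0,0.33],[0,0,0.33],[0,0,0.33],[0,0,0.33],[0,0,0],[0,0,0],[0,0,0]],"claw":[10,10,10,10,10,10,10,10,10,10,10]}'
```

```text
time: 13.73
ee_pos: [0.4948, 0.1742, 0.0449]
tool_rot: [-180.0, 0.1, -178.4]
ft_force: [0.4, -0.9, -0.6]
width: 0.02
grasp_force: 59.4
```

```bash
python3 -m creep '{"delta_pos":[[-0.05,0,-0.5],[0,0,-0.4],[0,0,-0.2],[0,0,-0.1],[0,0,-0.12],[0,0,0],[0,0,0],[0,0,0],[0,0,0],[0,0,0]],"angular":[[0,0,0],[0,0,0],[0,0,0],[0,0,0],[0,0,0],[0,0,0],[0,0,0],[0,0,0],[0,0,0],[0,0,0]],"claw":[10,10,10,10,10,10,10,30,30,30]}'; python3 -m creep '{"delta_pos":[[0,0,0.5],[0,0,0.7],[0,0,0.5],[0,0,0]],"angular":[[0,0,0],[0,0,0],[0,0,0],[0,0,0]],"claw":[30,30,30,30]}'
python3 - <<'E'
from cell import env
from h import *
W=world(d:=env.get_image("side")); X,Y,Z=np.moveaxis(W,-1,0)
for a,b in((.155,.195),(.2,.25)):
    m=(X>.44)&(X<.56)&(Y>a)&(Y<b)&(Z>.0275)&(Z<.045); print(np.percentile(Z[m],[50,99]),np.percentile(X[m],[1,99]),np.percentile(Y[m],[1,99]))
top(env.get_image("wrist"))
d=env.get_image("scene");top(d)
E
```

```text
time: 14.57
ee_pos: [0.4926, 0.1743, -0.0076]
tool_rot: [180.0, 0.1, -178.4]
ft_force: [0.2, -0.3, -0.3]
width: 0.03
grasp_force: 0.0
time: 14.9
ee_pos: [0.4944, 0.175, 0.0646]
tool_rot: [179.9, 0.4, -178.4]
ft_force: [0.4, 1.6, 0.7]
width: 0.03
grasp_force: 0.0
[0.02952655 0.0311035 ] [0.46529328 0.51932669] [0.16382079 0.18695301]
[0.02953515 0.03137591] [0.46836087 0.52197885] [0.20715856 0.22971264]
px [309. 184.] xy 485.6 209.2 size 20.5 50.2 yaw -24.1
px [249. 237.] xy 466.8 -52.9 size 63.3 25.4 yaw 19.8
```

Both firm latches lie flat in the blue tray. C must be worn if at least one of each kind exists, but it still has to be tested.

```bash
python3 -m creep '{"delta_pos":[[-0.1,-0.8,0],[-0.1,-0.8,0],[-0.1,-0.8,0],[-0.1,-0.8,0],[-0.1,-0.8,0],[-0.1,-0.8,0],[-0.08,-0.8,0],[0,0,-0.6],[0,0,-0.6],[0,0,0],[0,0,0]],"angular":[[0,0,0.43],[0,0,0.43],[0,0,0.43],[0,0,0.43],[0,0,0.43],[0,0,0.43],[0,0,0.42],[0,0,0],[0,0,0],[0,0,0],[0,0,0]],"claw":[50,50,50,50,50,50,50,50,50,50,50]}'
```

```text
time: 15.97
ee_pos: [0.4634, -0.0497, 0.0103]
tool_rot: [179.9, -0.2, -160.4]
ft_force: [0.5, -0.6, 0.8]
width: 0.0498
grasp_force: 0.0
```

```bash
python3 -m creep '{"delta_pos":[[0.09,0.02,-0.3],[0,0,-0.3],[0,0,-0.14],[0,0,0],[0,0,0],[0,0,0],[0,0,0],[0,0,0],[0,0,0],[0,0,0]],"angular":[[0,0,0],[0,0,0],[0,0,0],[0,0,0],[0,0,0],[0,0,0],[0,0,0],[0,0,0],[0,0,0],[0,0,0]],"claw":[50,50,50,50,10,10,10,10,10,10]}' 60
```

```text
time: 16.8
ee_pos: [0.4692, -0.049, -0.017]
tool_rot: [-180.0, 0.1, -160.4]
ft_force: [-0.9, 0.4, 6.3]
width: 0.02
grasp_force: 59.5
```

```bash
python3 -m creep '{"delta_pos":[[0,0,0.3],[0,0,0.27],[0.56,0.2,0],[0.56,0.2,0],[0.56,0.2,0],[0.56,0.2,0],[0.56,0.2,0],[0.56,0.17,0],[0,0,0],[0,0,0],[0,0,0]],"angular":[[0,0,0],[0,0,0],[0,0,-0.84],[0,0,-0.83],[0,0,-0.83],[0,0,-0.83],[0,0,-0.83],[0,0,-0.83],[0,0,0],[0,0,0],[0,0,0]],"claw":[10,10,10,10,10,10,10,10,10,10,10]}'; python3 -m creep '{"delta_pos":[[0.1,-0.018,0],[0.1,-0.018,0],[0.1,-0.018,0],[0.05,-0.009,0],[0,0,0],[0,0,0]],"angular":[[0,0,0],[0,0,0],[0,0,0],[0,0,0],[0,0,0],[0,0,0]],"claw":[10,10,10,10,10,10]}'; python3 -m creep '{"delta_pos":[[0.05,-0.009,0],[0.05,-0.009,0],[0,0,0],[0,0,0]],"angular":[[0,0,0],[0,0,0],[0,0,0],[0,0,0]],"claw":[10,10,10,10]}'
```

```text
time: 17.72
ee_pos: [0.6026, -0.0023, 0.0053]
tool_rot: [-180.0, -0.0, 169.7]
ft_force: [-0.5, -0.5, -1.8]
width: 0.02
grasp_force: 58.8
time: 18.22
ee_pos: [0.617, -0.0049, 0.005]
tool_rot: [-180.0, -0.0, 169.6]
ft_force: [0.7, -0.7, -1.2]
width: 0.0202
grasp_force: 58.8
time: 18.55
ee_pos: [0.621, -0.0055, 0.0049]
tool_rot: [-180.0, -0.0, 169.6]
ft_force: [-1.7, -0.1, 0.6]
width: 0.0201
grasp_force: 58.9
```

```bash
python3 -m creep '{"delta_pos":[[0.05,-0.009,0],[0.05,-0.009,0],[0,0,0],[0,0,0]],"angular":[[0,0,0],[0,0,0],[0,0,0],[0,0,0]],"claw":[10,10,10,10]}'; python3 -m creep '{"delta_pos":[[0.05,-0.009,0],[0.04,-0.007,0],[0,0,0],[0,0,0]],"angular":[[0,0,0],[0,0,0],[0,0,0],[0,0,0]],"claw":[10,10,10,10]}'; python3 -c "
from cell import env
from h import *
d=env.get_image('side'); cv2.imwrite('pics/w5.png',cv2.resize(d['frame'][170:220,170:250,::-1],(640,400),interpolation=cv2.INTER_CUBIC))"
```

```text
time: 18.88
ee_pos: [0.6249, -0.0062, 0.0049]
tool_rot: [-180.0, -0.0, 169.6]
ft_force: [-2.7, -0.4, -0.1]
width: 0.0203
grasp_force: 58.9
time: 19.22
ee_pos: [0.6285, -0.0068, 0.0049]
tool_rot: [-180.0, -0.0, 169.6]
ft_force: [-3.3, -0.8, -0.4]
width: 0.0201
grasp_force: 58.9
```

View pics/w5.png

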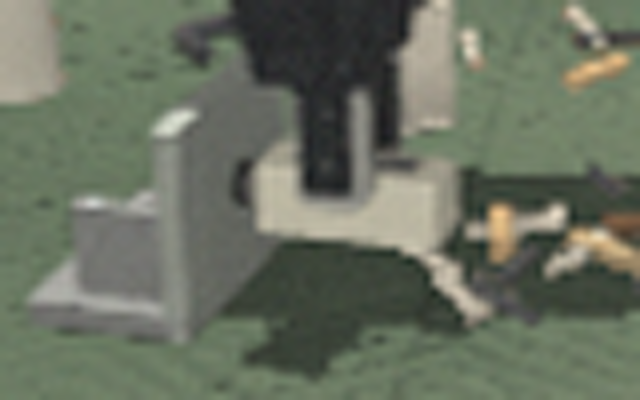

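The plunger is pressed most of the way in at (245,180) at only 3.3 N, so C is **worn** and goes in the red tray.

```bash
python3 -m creep '{"delta_pos":[[-0.5,0.09,0.3],[0,0,0.7],[-0.46,-0.69,0],[-0.46,-0.69,0],[-0.46,-0.69,0],[-0.46,-0.69,0],[-0.46,-0.69,0],[-0.46,-0.69,0],[-0.44,-0.69,0],[0,0,0],[0,0,0],[0,0,0]],"angular":[[0,0,0],[0,0,0],[0,0,0.41],[0,0,0.41],[0,0,0.41],[0,0,0.41],[0,0,0.41],[0,0,0.41],[0,0,0.41],[0,0,0],[0,0,0],[0,0,0]],"claw":[10,10,10,10,10,10,10,10,10,10,10,10]}'
```

```text
time: 20.27
ee_pos: [0.4813, -0.1966, 0.0454]
tool_rot: [-180.0, 0.1, -173.2]
ft_force: [1.2, -0.2, -0.6]
width: 0.0201
grasp_force: 59.1
```

Down from 45.4 mm to about −7 mm, release, then retreat.

```bash
python3 -m creep '{"delta_pos":[[0,0,-0.5],[0,0,-0.4],[0,0,-0.2],[0,0,-0.1],[0,0,-0.1],[0,0,0],[0,0,0],[0,0,0],[0,0,0],[0,0,0]],"angular":[[0,0,0],[0,0,0],[0,0,0],[0,0,0],[0,0,0],[0,0,0],[0,0,0],[0,0,0],[0,0,0],[0,0,0]],"claw":[10,10,10,10,10,10,10,36,36,36]}'; python3 -m creep '{"delta_pos":[[0,0,0.5],[0,0,0.7],[0,0,0.8],[0,0,0.8],[0,0,0.8],[0,0,0],[0,0,0]],"angular":[[0,0,0],[0,0,0],[0,0,0],[0,0,0],[0,0,0],[0,0,0],[0,0,0]],"claw":[36,36,36,36,36,36,36]}'; python3 -c "
from cell import env
from h import *
d=env.get_image('scene'); cv2.imwrite('pics/end.png',cv2.resize(d['frame'][140:320,140:380,::-1],(800,600)))"
```

```text
time: 21.1
ee_pos: [0.481, -0.1966, -0.0064]
tool_rot: [-180.0, 0.0, -173.2]
ft_force: [0.2, -0.4, 0.4]
width: 0.0357
grasp_force: 0.0
time: 21.68
ee_pos: [0.4818, -0.1969, 0.1393]
tool_rot: [-179.9, 0.2, -173.2]
ft_force: [-1.0, 1.0, -0.3]
width: 0.0361
grasp_force: 0.0
```

View pics/end.png

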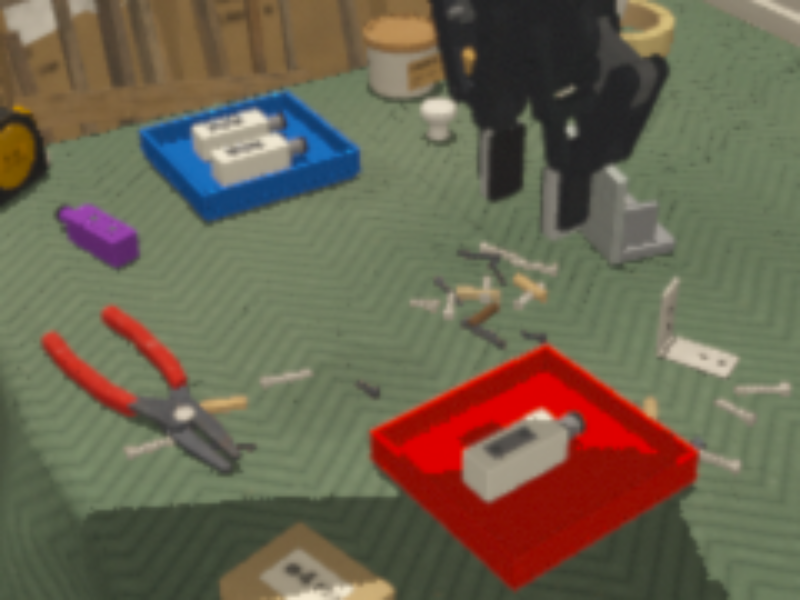

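The picture shows two latches flat in the blue tray at (250,145), one flat in the red tray at (520,450), and the knob (437,120) and bracket (695,335) still in place. The arm is clear, so I'm handing in.

```bash
python3 -c "
from cell import env
print(env.close_job())"
```

```text
the job is handed in; nothing more can be done
None
```

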